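Open a fresh sauce jar in the condiment rack

ROBOT

A 6-joint arm with a two-finger parallel gripper is mounted at the origin on the work surface. World frame = base frame: x ahead of the robot, y to its left, z up, the work surface at z = 0. Lengths are in m, angles in rad, forces in N, time in s.
With the tool pointing down it reaches from about 0.25 to 0.775 m from the base axis. Payload 4 kg.
Tool frame: the origin (TCP) lies on the centre line of the jaws, within the pads' length; the fingertips stand 25 mm ahead of it and the grasp point (between the pads) lies 6 mm ahead of it; z points along the fingers, y is the line along which they close (so a half turn about z gives the same grasp; the last joint's range is limited). The gripper opens to 94 mm and grips with 3 to 60 N. Pads are 16 mm wide; open, the fingers measure 119 mm over their backs; the gripper's body (75 mm by 177 mm) begins 78 mm behind the grasp point.
Start: joints at [-1.451, 0.087, 1.371, -0, 1.684, -0.103], TCP at [0.122, -0.536, 0.199] pointing down, gripper open.
Joint ranges: [-3.1, 3.1], [-0.76, 2.03], [0.27, 2.55], [-1.08, 4.22], [0.17, 2.65], [-2.57, 2.57]. Speed limits (rad/s): [2.79, 2.79, 3.14, 3.14, 3.14, 3.14].

INTERFACE

Orientations are given as [roll, pitch, yaw] about the fixed x, y, z axes, in that order (R = Rz(yaw) Ry(pitch) Rx(roll)).
In Python, from bench import robot, imaging gives the robot as it stands. The module is installed in compiled form; this text tells all that it offers.
- The arm moves only by the tool drive_tool, never from a script. Its argument "series" is a list of rows, each a list of 3 entries, a list of its own where there are three numbers: the finger opening in m, from 0 to 0.094, then the shift along the tool's x, y, z in m, then the turn, a rotation vector about the tool's x, y, z in rad. A call has 1 to 5 rows; each row is the pose to reach, as a shift and turn from the pose commanded when the call began, along the tool's axes at that moment; what a row does not reach only later rows make up. A row lasts 1/8 s, in which the tool goes at most 62.5 mm and 10.7 degrees, less where a joint would pass 70% of its speed; a pose out of reach is approached as far as the arm can. A call with a gripper value outside its range is refused whole. The fingers move at their own pace and stop on an object; the grip force is fixed at half the most. Time passes only in rows, so rows that repeat a pose let the fingers close. It gives the time, the measured TCP pose, the force, the opening and the grip force at its end, in the units of the state.
- robot.get_obs(): the state, without advancing time (a new reading comes with each control period).
- imaging.snapshot(name): name is "side" or "top"; returns the picture (480x640x3 uint8, red, green, blue); there is no depth.
- imaging.get_calibration(name): a dict with "intrinsics" (3x3 intrinsics, pixels), "k1" (the pictures are not rectified: a ray, as slopes to the right and down, at radius r is drawn at 1 + k1 r^2 times it, then the intrinsics apply), "position" and "rotation" of the camera in the world. Camera axes: x right, y up, looking along -z (the intrinsics and any distortion apply to the point x, -y, -z); pixel columns grow to the right and rows downward; lengths in m; the calibration is good to about 2 mm. A picture is of the moment at which its call begins. get_calibration takes no time and is no camera call.
- robot.close_job(): hands the job in; it is judged then, once.
The state is a dict: "time": time; "joint_positions": joint angles; "qvel": joint speeds; "joint_torque": joint torques, N m; "tool_pos": TCP position; "ee_rot": TCP orientation; "wrist_force": force on the tool from outside, world axes, zero at the start; "wrist_torque": the same for the moment, N m; "width": finger opening in m; "finger_force": force on a finger pad.
Only numpy, scipy, OpenCV 4.12 (cv2) and the standard library are available. Lean on these libraries where they do the work, as an engineer would, in place of code of your own. Each camera call takes 0.05 s, during which the arm holds its last target. There are 200 camera calls.

TASK

Take the amber jar with the red lid and stand it upright, fully home, in the empty square well of the steel condiment rack, with its lid still on, so that the rack keeps the jar from turning. There, unscrew the tight quarter-turn lid anticlockwise, stop turning when its threads let go, and lift it straight up while the jar stays down in its well. Leave everything else alone, and finish while still holding the lid level in the gripper, about 2 cm above the open mouth, touching nothing but the gripper.

Things in the scene. Friction and masses are not known exactly. Their poses are not given: they have to be found in the camera images.
- jar: square amber glass jar, pale label, 0.4-0.75 kg: body 66 x 66 mm, 80 mm high (lowest 4 mm 59 mm square), then a round neck 42 mm wide, rim 104 mm above the underside. Starts upright on the counter, closed by the red lid. The counter does not keep it from turning with its lid; the well does, with 5 deg of play, any side facing any way. Origin: centre of underside; z up, x and y square to its sides.
- lid: red ribbed plastic lid of the jar, round, 58 mm wide, 24 mm high, 35 g, strong enough to carry the jar by; small white bar on top towards its x axis. Origin: centre of its open underside, 86 mm above the jar's underside while screwed on (skirt 86 to 110 mm above it); z up. While tight, its x axis lies 2 to 12 deg anticlockwise of the jar's.
- lid_top (a point): centre of the lid's top, 24 mm above its origin. Seen from above the lid opens anticlockwise: it is free 50 to 64 deg from its start, having risen 1.5 mm, and pops up about 1 mm more; then it lifts straight off. At 82 to 96 deg it would meet the next threads' stops. Do not spin it on: at the end its x axis is to be 45 to 135 deg from the jar's.
- jar_mouth (a point): centre of the jar's rim, 104 mm above the jar's underside; axes as the jar's. Three inclined threads on the neck hold three lugs inside the lid, and a sprung seal ring on the rim presses the lid up with about 20 N, so that the lid is tight (about 0.5 N m to turn) until the lugs are free.
- well (a point): centre of the floor, 3 mm above the counter, of the empty square well at one end of the steel condiment rack. The well is 72 x 72 mm inside, its 3 mm walls reach 50 mm above the counter; x and y are square to its walls, z up.
- rack_middle (a point): middle of the condiment rack, 50 mm above the counter, 75 mm from the well along the well's +y. The rack, 78 x 228 mm, is screwed down and does not move. Its middle bay holds white sauce dishes, the far bay napkins, all less than 53 mm above the counter.
- green_jar: bystander: the same kind of jar with a green lid, 66 mm square, 110 mm high overall, on the counter. Origin: centre of its underside.
- bottle: bystander: green sauce bottle, 64 mm diameter, 210 mm high. Origin: centre of its underside.
- cup: bystander: white cup, 76 mm diameter at the rim, 85 mm high. Origin: centre of its underside.
- spatula: bystander: spatula with a wooden handle, 280 mm long, 65 mm wide blade, lying flat on the counter between the robot and the rack, 20 mm high. Origin: middle of its length, underside.
Mind the look-alikes: they are no part of the job. Leave any purple look-alike of the jar alone.

How it is judged:
By the outcome, as a careful person would: the job done as asked, in the order asked, and still so for the second after the job is handed in, while the arm keeps its last pose, push and grip.
It also fails if it takes over 42 s, if anything falls off the work surface, if the arm or the gripper's body presses on something with over 40 N, if the wrist force passes 120 N, or if a joint passes its speed limit or range.

## Working session

There is one attempt and no reset: what is moved stays moved. The work goes in short steps, Python scripts to look and compute and a tool call to move; the robot and the scene stay as the last step left them, time stands still between calls to the robot, and variables do not carry over. Pictures are saved under pics/ and viewed, at most 10 in all, crops included, and the job is handed in when it is done.

Besides the shell and the picture viewer there is one more tool, called after "Request:" by a JSON object that holds its "name" and its "arguments", one argument or row to a line. drive_tool: Moves the arm, as the interface text tells. Its arguments: {"type":"object","properties":{"series":{"type":"array"}},"required":["series"]}

```bash
mkdir -p pics
python3 - <<'E'
from bench import robot, imaging
import cv2
for n in("top","side"):
    im=imaging.snapshot(n); cv2.imwrite(f"pics/{n}0.png",im[:,:,::-1]); c=imaging.get_calibration(n); print(n,c)
o=robot.get_obs(); print(o)
E
```

```text
top {'intrinsics': array([[435.78027016,   0.        , 319.54291328],
       [  0.        , 435.78027016, 240.70294262],
       [  0.        ,   0.        ,   1.        ]]), 'k1': -0.09240148131350598, 'position': array([ 0.48100248, -0.0738763 ,  0.94305437]), 'rotation': array([ 0.05094469, -0.01501588, -1.59821853])}
side {'intrinsics': array([[533.12703786,   0.        , 327.92899651],
       [  0.        , 533.12703786, 254.2027495 ],
       [  0.        ,   0.        ,   1.        ]]), 'k1': 0.0038031853731713334, 'position': array([0.23793534, 0.66339499, 0.92119609]), 'rotation': array([ 0.75790925, -0.0073456 , -2.7667608 ])}
{'time': 0.1, 'joint_positions': array([-1.45110779e+00,  8.78734604e-02,  1.37210360e+00, -1.45182719e-06,
        1.68359105e+00, -1.03092169e-01]), 'qvel': array([-0.00028746,  0.00035871, -0.00269426, -0.00044572,  0.00051218,
        0.00100442]), 'joint_torque': array([ 1.68550763e-03, -3.41251624e+01, -3.03301942e+01,  7.18987989e-02,
        3.04580445e-02, -9.91011348e-05]), 'tool_pos': array([ 0.12145659, -0.53590116,  0.19782516]), 'ee_rot': array([-3.13962754e+00, -2.01857941e-04,  2.22780341e-01]), 'wrist_force': array([0.37668397, 0.32413875, 1.10322723]), 'wrist_torque': array([ 0.03207238,  0.02060647, -0.05181251]), 'finger_force': 0.0, 'width': 0.09364976793825416}
```

View pics/top0.png

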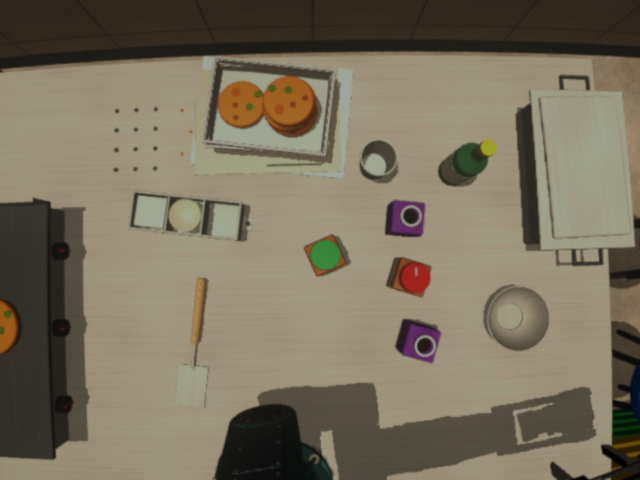

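View pics/side0.png

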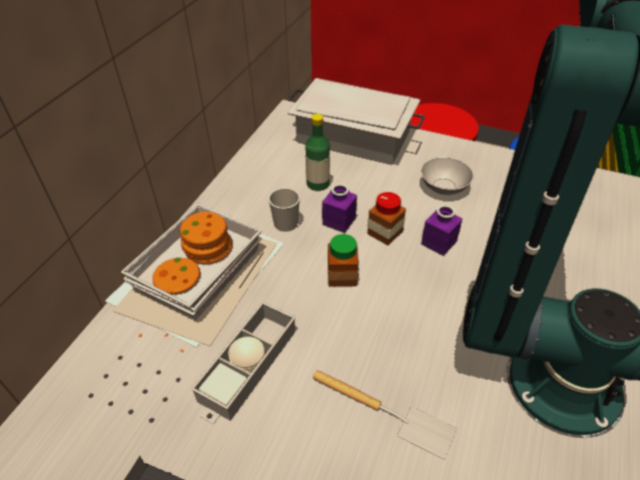

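The top view shows the jar with the red lid at about (412,275), between the purple jars at (406,217) and (418,342). The rack spans (132..245, 192..240), and its empty bay is the right one at about (228,220). The side view agrees: the far bay at (272,322) is empty.

```bash
cat > h.py <<'E'
import numpy as np, cv2
from scipy.spatial.transform import Rotation as R
from bench import robot, imaging
def cast(n,px,z):
    c=imaging.get_calibration(n); px=np.atleast_2d(np.array(px,float)).reshape(-1,1,2)
    u=cv2.undistortPoints(px,c["intrinsics"],np.array([c["k1"],0,0,0.]))[:,0]
    d=R.from_euler("xyz",c["rotation"]).apply(np.c_[u[:,0],-u[:,1],-np.ones(len(u))])
    p=c["position"]; return p+d*((z-p[2])/d[:,2])[:,None]
def proj(n,P):
    c=imaging.get_calibration(n); q=R.from_euler("xyz",c["rotation"]).inv().apply(np.atleast_2d(P)-c["position"])
    q=q*[1,-1,-1]
    return cv2.projectPoints(q,np.zeros(3),np.zeros(3),c["intrinsics"],np.array([c["k1"],0,0,0.]))[0][:,0]
def mask(im,lo,hi):
    return cv2.inRange(cv2.cvtColor(im,cv2.COLOR_RGB2HSV),lo,hi)
def red(n,im,box):
    x0,y0,x1,y1=box; m=mask(im,(0,200,120),(6,255,255))|mask(im,(174,200,120),(180,255,255)); k=np.zeros_like(m); k[y0:y1,x0:x1]=m[y0:y1,x0:x1]; return k
E
python3 - <<'E'
from h import *
t=cv2.imread("pics/top0.png"); s=cv2.imread("pics/side0.png")
def cr(im,x,y,w,h,W,H): return cv2.resize(im[y:y+h,x:x+w],(W,H),interpolation=cv2.INTER_CUBIC)
a=cr(t,380,245,60,60,400,300*4//3)
b=cr(t,125,180,130,65,400,200)
c=cr(s,355,180,60,65,369,400); d=cr(s,190,300,110,120,367,200*2)
cv2.imwrite("pics/crops.png",cv2.resize(np.vstack([np.hstack([a,cr(t,170,180,80,80,400,400)])]),(800,400)))
cv2.imwrite("pics/crops2.png",np.hstack([c,d]))
E
```

```text
(no output)
```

View pics/crops.png

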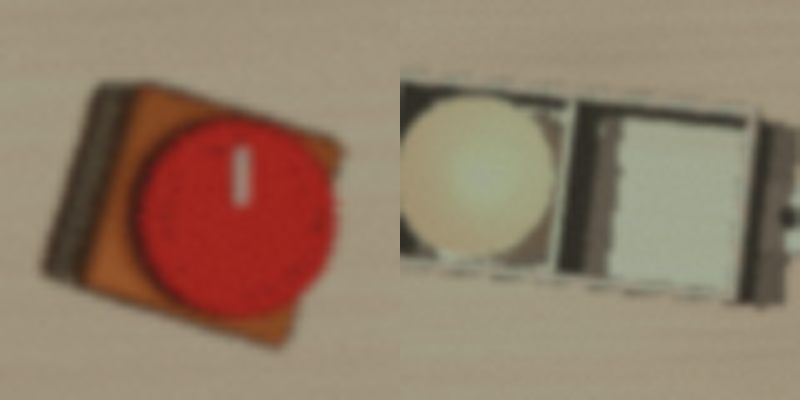

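View pics/crops2.png

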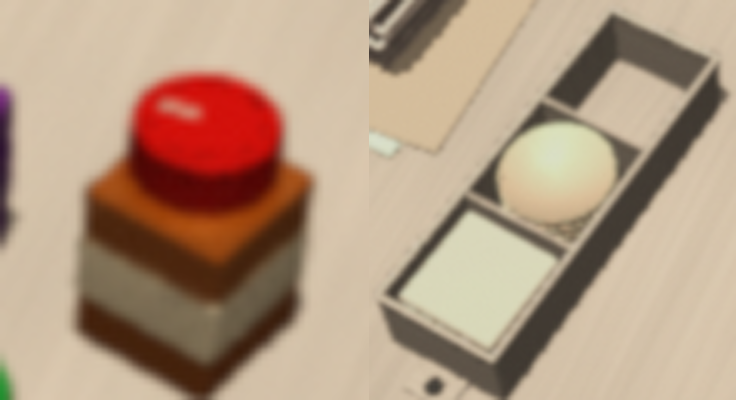

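The crops show the jar's shoulder square, with corners at crop (137,85), (343,150), (283,348) and (82,283). The lid's white bar points to image-up. The well is empty, and its rims sit at x≈566 and 750 in the right-hand crop. Both rack ends are also clear in the side view.

Run:
```python
from h import *
np.set_printoptions(precision=4,suppress=True)
t=cv2.imread("pics/top0.png")[:,:,::-1].copy(); s=cv2.imread("pics/side0.png")[:,:,::-1].copy()
def rep(nm,P):
    e=np.roll(P,-1,0)-P; print(nm,P[:,:2].tolist() if 0 else '', 'c',P.mean(0),'len',np.linalg.norm(e[:,:2],axis=1),'ang',np.degrees(np.arctan2(e[:,1],e[:,0]))%90)
a=np.array([(137,85),(343,150),(283,348),(82,283)])/6.667+[380-.5+.07,245-.43]
rep('jar top',cast("top",a,.08))
for n,im,bx in(("top",t,(385,250,440,300)),("side",s,(365,180,412,220))):
    m=red(n,im,bx); 
    if n=="side": m&=cv2.inRange(im,(190,0,0),(255,255,255))
    ys,xs=np.nonzero(m); c,_=cv2.findContours(m,0,1)[0:2]; h=cv2.convexHull(np.vstack(c)); el=cv2.fitEllipse(h)
    print(n,'lid',len(xs),el,cast(n,el[0],.110))
b=cast("top",np.array([(241,207),(241,147)])/6.667+[379.57,244.57],.11); d=b[1]-b[0]; print('bar',np.degrees(np.arctan2(d[1],d[0])))
r=np.array([(768,106),(748,302)],float); r=(r-[400,0])/5+[169.6,179.6]
g=cv2.cvtColor(t,cv2.COLOR_RGB2GRAY)
w=np.array([(755,110),(742,299),(557,272),(574,100)],float); w=(w-[400,0])/5+[169.6,179.6]
rep('well top',cast("top",w,.05))
q=np.array([(613,13),(718,62),(495,358),(383,298)],float); q=(q-[369,0])/[3.336,3.333]+[189.65,299.65]
Q=cast("side",q,.05); rep('rack side',Q)
# well = 75 mm from middle toward far end
m=Q.mean(0); u=(Q[0]+Q[1])/2-m; print('well side',m+u/np.linalg.norm(u)*.075)
for nm,px in(("green",(326,255)),):print(cast("top",px,.11))
print('cup',cast("top",(379,160),.085),'bottle',cast("top",(488,148),.21))
```

```text
jar top  c [ 0.4474 -0.2687  0.08  ] len [0.0652 0.0619 0.0636 0.0613] ang [70.9826 70.8453 70.4101 72.3963]
top lid 594 ((415.08154296875, 277.34783935546875), (27.76943016052246, 29.243545532226562), 8.821995735168457) [[ 0.4477 -0.2692  0.11  ]]
side lid 224 ((388.2363586425781, 199.33544921875), (13.81495189666748, 22.086721420288086), 95.7710952758789) [[ 0.4477 -0.2689  0.11  ]]
bar -2.052490799876601
well top  c [0.5772 0.1134 0.05  ] len [0.0783 0.0775 0.0716 0.0755] ang [85.122  80.2074 83.6921 85.1659]
rack side  c [0.5844 0.1906 0.05  ] len [0.0763 0.2232 0.0741 0.2244] ang [82.3032 82.0781 83.2267 82.6457]
well side [0.5745 0.1162 0.05  ]
[[ 0.4954 -0.0991  0.11  ]]
cup [[ 0.6831 -0.2116  0.085 ]] bottle [[ 0.6723 -0.3844  0.21  ]]
```

Request:
{"name": "drive_tool", "arguments": {
  "series": [
    [0.094, [0.02, -0.01, 0], [0, 0, 0]],
    [0.094, [0.07, -0.035, 0], [0, 0, 0]],
    [0.094, [0.123, -0.062, 0], [0, 0, 0]],
    [0.094, [0.176, -0.088, 0], [0, 0, 0]],
    [0.094, [0.23, -0.115, 0], [0, 0, 0]]
  ]
}}

```text
time: 0.72
tool_pos: [0.3222, -0.3708, 0.1989]
ee_rot: [-3.142, -0.001, 0.223]
wrist_force: [0.1, -0.0, 0.3]
width: 0.094
finger_force: 0.0
```

Request:
{"name": "drive_tool", "arguments": {
  "series": [
    [0.094, [0.053, -0.026, 0], [0, 0, 0]],
    [0.094, [0.1, -0.05, 0], [0, 0, 0]],
    [0.094, [0.135, -0.067, 0.005], [0, 0, 0]],
    [0.094, [0.1467, -0.0734, 0.02], [0, 0, 0]],
    [0.094, [0.1467, -0.0734, 0.03], [0, 0, 0]]
  ]
}}

```text
time: 1.35
tool_pos: [0.4469, -0.2682, 0.1673]
ee_rot: [-3.14, 0.002, 0.225]
wrist_force: [-0.1, 0.4, 0.3]
width: 0.0942
finger_force: 0.0
```

Request:
{"name": "drive_tool", "arguments": {
  "series": [
    [0.094, [0.0005, 0.0005, 0.015], [0, 0, 0]],
    [0.094, [0.0005, 0.0005, 0.038], [0, 0, 0]],
    [0.094, [0.0005, 0.0005, 0.054], [0, 0, 0]],
    [0.094, [0.0005, 0.0005, 0.059], [0, 0, 0]],
    [0.094, [0.0005, 0.0005, 0.059], [0, 0, 0]]
  ]
}}

```text
time: 1.98
tool_pos: [0.4476, -0.2701, 0.1098]
ee_rot: [-3.142, 0.0, 0.222]
wrist_force: [-0.2, -0.7, -0.5]
width: 0.0943
finger_force: 0.0
```

Request:
{"name": "drive_tool", "arguments": {
  "series": [
    [0.075, [0, 0, 0], [0, 0, 0]],
    [0.05, [0, 0, 0], [0, 0, 0]],
    [0.05, [0, 0, 0], [0, 0, 0]],
    [0.05, [0, 0, 0], [0, 0, 0]],
    [0.05, [0, 0, 0], [0, 0, 0]]
  ]
}}

```text
time: 2.6
tool_pos: [0.4479, -0.2698, 0.1099]
ee_rot: [3.142, 0.0, 0.223]
wrist_force: [-0.1, 0.3, -0.4]
width: 0.0505
finger_force: 0.0
```

The fingers reached 50 mm with no force on them, so I need to look.

Run:
```python
from h import *
t=imaging.snapshot("top"); s=imaging.snapshot("side")
cv2.imwrite("pics/g1.png",np.hstack([cv2.resize(t[200:360,330:490],(400,400)),cv2.resize(s[140:300,310:470],(400,400))])[:,:,::-1])
print(robot.get_obs())
```

```text
{'time': 2.7, 'joint_positions': array([-6.50606966e-01,  6.19214179e-02,  1.57526677e+00, -8.90127286e-05,
        1.50439680e+00,  6.97404776e-01]), 'qvel': array([ 0.00040647,  0.00080115, -0.00187425, -0.00169227,  0.00017469,
       -0.00140166]), 'joint_torque': array([ 3.66146218e-03, -3.20489359e+01, -2.93826699e+01,  6.69108122e-02,
       -3.53995780e-02,  6.72608422e-06]), 'tool_pos': array([ 0.44787965, -0.26981823,  0.10986806]), 'ee_rot': array([3.14152974e+00, 6.31567110e-05, 2.22790489e-01]), 'wrist_force': array([ 1.82365745,  0.30958256, -0.26244201]), 'wrist_torque': array([ 0.01312243, -0.00809317,  0.02615125]), 'finger_force': 0.0, 'width': 0.05009689619167194}
```

View pics/g1.png

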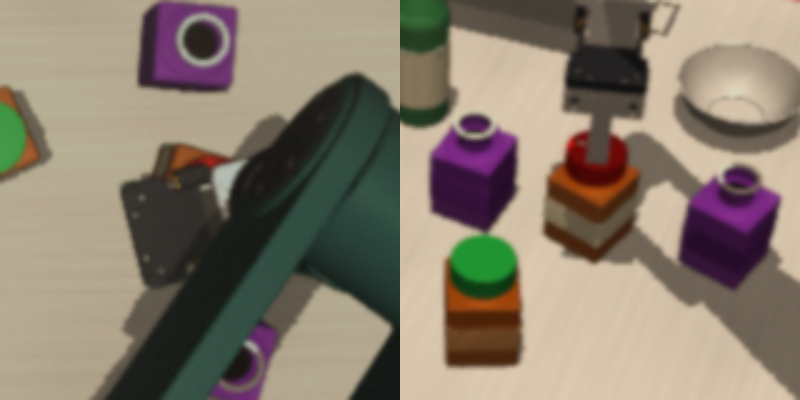

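The side view shows the finger overlapping the lid, with its tip at side pixel (389,205). The jar has not moved. I'll check what height and depth that tip pixel implies.

Run:
```python
from h import *
np.set_printoptions(precision=4,suppress=True)
for z in(.085,.095,.105,.11,.12,.13): print(z,cast("side",(388.8,205.2),z))
y=np.array([np.sin(.2228),-np.cos(.2228),0]); p=np.array([.4479,-.2698,0])
for h in(.025,.029,.047):
  for z in(.085,.110): print(h,z,proj("side",p-y*h+[0,0,z]))
print('lid top',proj("side",[.4477,-.2690,.11]))
s=imaging.snapshot("side"); cv2.imwrite("pics/g2.png",cv2.resize(s[170:260,345:435],(600,600),interpolation=cv2.INTER_CUBIC)[:,:,::-1])
```

```text
0.085 [[ 0.4467 -0.2778  0.085 ]]
0.095 [[ 0.4442 -0.2665  0.095 ]]
0.105 [[ 0.4417 -0.2553  0.105 ]]
0.11 [[ 0.4405 -0.2496  0.11  ]]
0.12 [[ 0.438  -0.2384  0.12  ]]
0.13 [[ 0.4355 -0.2271  0.13  ]]
0.025 0.085 [[386.5104 214.2119]]
0.025 0.11 [[387.461 206.124]]
0.029 0.085 [[386.3782 215.3593]]
0.029 0.11 [[387.329  207.2705]]
0.047 0.085 [[385.7761 220.5856]]
0.047 0.11 [[386.7274 212.4936]]
lid top [[388.2547 199.3027]]
```

View pics/g2.png

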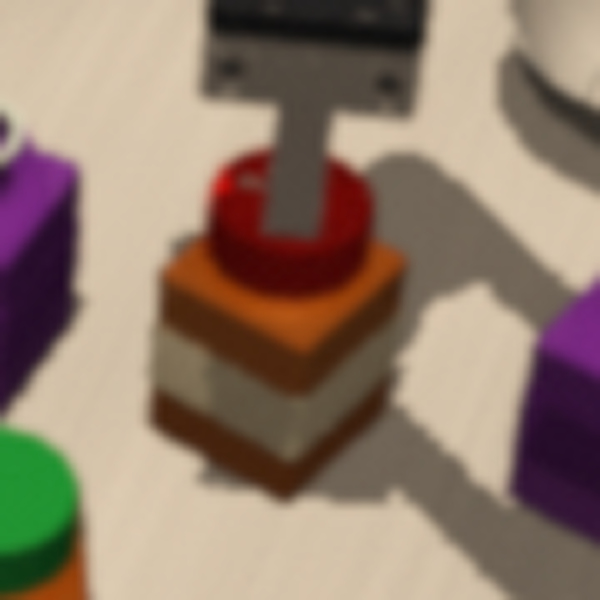

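The finger tip at side pixel (389,206) is still above the lid's top at 110 mm. So the true tip height is more than 25 mm above what the TCP reading implies. I'll find the lid top by lowering gently onto it.

Request:
{"name": "drive_tool", "arguments": {
  "series": [
    [0.05, [0, 0, 0.001], [0, 0, 0]],
    [0.05, [0, 0, 0.002], [0, 0, 0]],
    [0.05, [0, 0, 0.003], [0, 0, 0]],
    [0.05, [0, 0, 0.004], [0, 0, 0]],
    [0.05, [0, 0, 0.004], [0, 0, 0]]
  ]
}}

```text
time: 3.38
tool_pos: [0.4478, -0.2698, 0.1057]
ee_rot: [-3.141, 0.0, 0.223]
wrist_force: [0.4, -0.3, -0.2]
width: 0.0502
finger_force: 0.0
```

Request:
{"name": "drive_tool", "arguments": {
  "series": [
    [0.05, [0, 0, 0.001], [0, 0, 0]],
    [0.05, [0, 0, 0.002], [0, 0, 0]],
    [0.05, [0, 0, 0.003], [0, 0, 0]],
    [0.05, [0, 0, 0.004], [0, 0, 0]],
    [0.05, [0, 0, 0.004], [0, 0, 0]]
  ]
}}

```text
time: 4.0
tool_pos: [0.4481, -0.2699, 0.1043]
ee_rot: [3.14, -0.001, 0.223]
wrist_force: [-2.8, 1.7, 9.6]
width: 0.0499
finger_force: 4.7
```

The lid top is met at TCP z≈0.1045, so the tips are actually about 5 mm above the reported TCP. I'll treat z as offset by about 30 mm, back off, open and go lower.

Request:
{"name": "drive_tool", "arguments": {
  "series": [
    [0.05, [0, 0, -0.008], [0, 0, 0]],
    [0.094, [0, 0, -0.01], [0, 0, 0]],
    [0.094, [0, 0, -0.01], [0, 0, 0]],
    [0.094, [0, 0, -0.01], [0, 0, 0]],
    [0.094, [0, 0, -0.01], [0, 0, 0]]
  ]
}}

```text
time: 4.62
tool_pos: [0.4477, -0.2697, 0.1114]
ee_rot: [-3.141, 0.0, 0.223]
wrist_force: [-0.2, -0.1, 0.7]
width: 0.0868
finger_force: 0.0
```

Request:
{"name": "drive_tool", "arguments": {
  "series": [
    [0.094, [0, 0, 0.01], [0, 0, 0]],
    [0.094, [0, 0, 0.022], [0, 0, 0]],
    [0.094, [0, 0, 0.028], [0, 0, 0]],
    [0.094, [0, 0, 0.031], [0, 0, 0]],
    [0.094, [0, 0, 0.031], [0, 0, 0]]
  ]
}}

```text
time: 5.25
tool_pos: [0.4478, -0.2698, 0.0806]
ee_rot: [-3.141, 0.0, 0.223]
wrist_force: [0.3, 0.1, -1.0]
width: 0.094
finger_force: 0.0
```

Request:
{"name": "drive_tool", "arguments": {
  "series": [
    [0.07, [0, 0, 0], [0, 0, 0]],
    [0.05, [0, 0, 0], [0, 0, 0]],
    [0.05, [0, 0, 0], [0, 0, 0]],
    [0.05, [0, 0, 0], [0, 0, 0]],
    [0.05, [0, 0, 0], [0, 0, 0]]
  ]
}}

```text
time: 5.88
tool_pos: [0.4481, -0.2705, 0.0811]
ee_rot: [3.14, -0.0, 0.223]
wrist_force: [0.6, -1.0, -0.0]
width: 0.0574
finger_force: 30.0
```

Run:
```python
from h import *
s=imaging.snapshot("side"); cv2.imwrite("pics/g3.png",cv2.resize(s[170:260,345:435],(600,600),interpolation=cv2.INTER_CUBIC)[:,:,::-1])
```

```text
(no output)
```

View pics/g3.png

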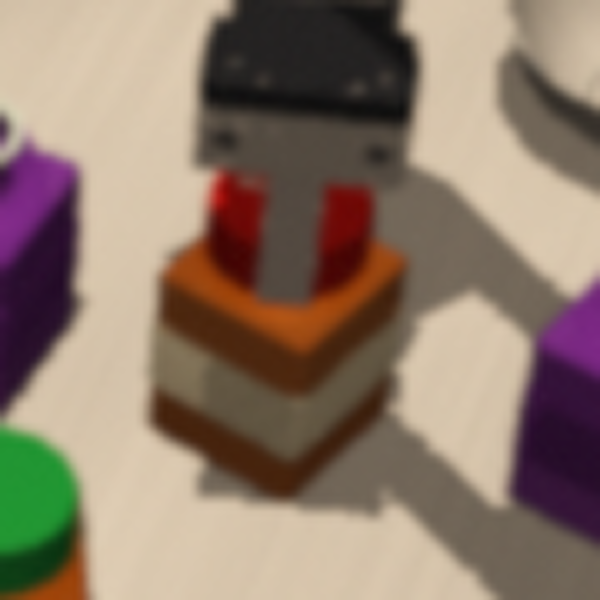

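The lid is gripped with 30 N and 57 mm between the pads. Next I lift and turn to the well's heading.

Request:
{"name": "drive_tool", "arguments": {
  "series": [
    [0.05, [0, 0, -0.015], [0, 0, 0]],
    [0.05, [0, 0, -0.05], [0, 0, -0.03]],
    [0.05, [0, 0, -0.095], [0, 0, -0.1]],
    [0.05, [0, 0, -0.13], [0, 0, -0.17]],
    [0.05, [0, 0, -0.15], [0, 0, -0.2]]
  ]
}}

```text
time: 6.55
tool_pos: [0.448, -0.2694, 0.233]
ee_rot: [3.141, -0.001, 0.424]
wrist_force: [-0.1, -0.3, -5.0]
width: 0.0575
finger_force: 30.0
```

Request:
{"name": "drive_tool", "arguments": {
  "series": [
    [0.05, [0.012, -0.013, 0], [0, 0, 0]],
    [0.05, [0.042, -0.045, 0], [0, 0, 0]],
    [0.05, [0.078, -0.084, 0], [0, 0, 0]],
    [0.05, [0.115, -0.125, 0], [0, 0, 0]],
    [0.05, [0.152, -0.165, 0], [0, 0, 0]]
  ]
}}

```text
time: 7.18
tool_pos: [0.5178, -0.0536, 0.2285]
ee_rot: [-3.138, 0.003, 0.423]
wrist_force: [0.5, -0.5, -5.3]
width: 0.058
finger_force: 30.0
```

Request:
{"name": "drive_tool", "arguments": {
  "series": [
    [0.05, [0.037, -0.04, 0], [0, 0, 0]],
    [0.05, [0.072, -0.079, 0], [0, 0, 0]],
    [0.05, [0.102, -0.111, 0], [0, 0, 0]],
    [0.05, [0.118, -0.128, 0], [0, 0, 0]],
    [0.05, [0.123, -0.1335, 0], [0, 0, 0]]
  ]
}}

```text
time: 7.8
tool_pos: [0.5753, 0.1166, 0.2291]
ee_rot: [-3.141, 0.004, 0.425]
wrist_force: [-0.2, 0.3, -4.9]
width: 0.0576
finger_force: 30.0
```

Request:
{"name": "drive_tool", "arguments": {
  "series": [
    [0.05, [0, 0, 0.03], [0, 0, 0]],
    [0.05, [0, 0, 0.06], [0, 0, 0]],
    [0.05, [0, 0, 0.08], [0, 0, 0]],
    [0.05, [0, 0, 0.085], [0, 0, 0]],
    [0.05, [0, 0, 0.085], [0, 0, 0]]
  ]
}}

```text
time: 8.43
tool_pos: [0.5761, 0.1144, 0.1461]
ee_rot: [3.141, 0.0, 0.422]
wrist_force: [-0.0, 0.0, -4.3]
width: 0.0578
finger_force: 30.0
```

Run:
```python
from h import *
t=imaging.snapshot("top"); s=imaging.snapshot("side")
cv2.imwrite("pics/w1.png",np.hstack([cv2.resize(t[160:260,170:270],(400,400),interpolation=2),cv2.resize(s[240:370,220:350],(400,400),interpolation=2)])[:,:,::-1])
cv2.imwrite("pics/s1full.png",s[:,:,::-1])
```

```text
(no output)
```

View pics/w1.png

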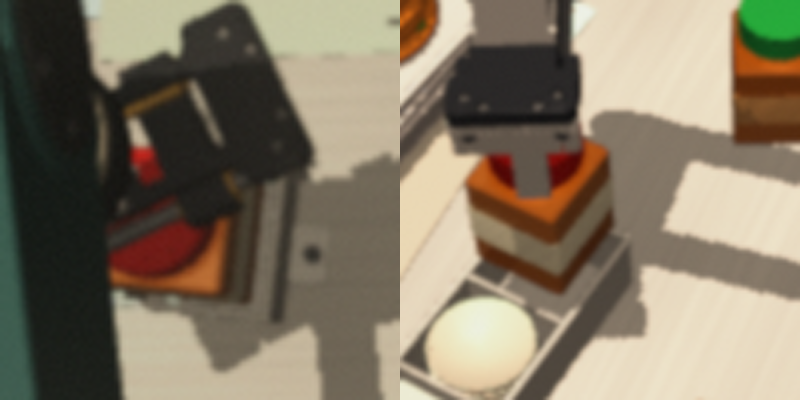

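The side crop shows the jar hovering over the well. Its shoulder corners are at crop (468,178), (552,232) and (608,150), and the rack rim's right corner is at (630,240). I'll check the offset between jar and well within this one camera.

Run:
```python
from h import *
np.set_printoptions(precision=4,suppress=True)
a=(np.array([(468,178),(552,232),(608,150)],float)-[400,0])/3.077+[219.7,239.7]
P=cast("side",a,.1455); e=np.diff(P,axis=0); print(P,'c',(P[0]+P[2])/2,np.linalg.norm(e,axis=1),np.degrees(np.arctan2(e[:,1],e[:,0]))%90)
b=(np.array([(468,250),(562,292),(608,235)],float)-[400,0])/3.077+[219.7,239.7]
# top view: jar shoulder near corner/edge
s=cv2.imread("pics/side0.png")
g=cv2.cvtColor(s,cv2.COLOR_BGR2GRAY); cv2.imwrite("pics/rk.png",cv2.resize(s[298:350,235:305],(798,593),interpolation=2))
```

```text
[[0.6093 0.1408 0.1455]
 [0.5446 0.1586 0.1455]
 [0.54   0.0895 0.1455]] c [0.5747 0.1151 0.1455] [0.0671 0.0693] [74.6615 86.2073]
```

View pics/rk.png

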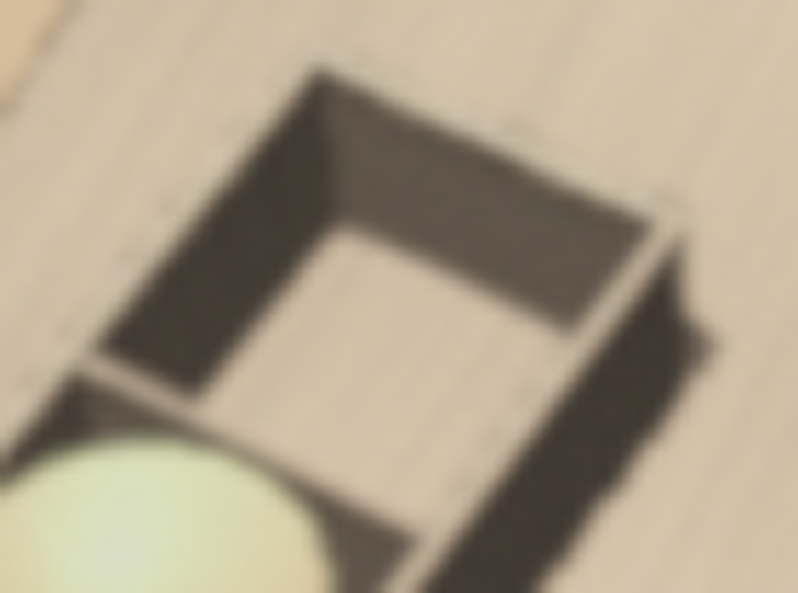

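The inner well rim corners are at crop (322,72), (655,222), (420,545) and (100,355).

Run:
```python
from h import *
np.set_printoptions(precision=4,suppress=True)
a=np.array([(322,72),(655,222),(420,545),(100,355)],float)/11.4+[234.55,297.55]
P=cast("side",a,.05); e=np.roll(P,-1,0)-P; print('c',P.mean(0),np.linalg.norm(e,axis=1),np.degrees(np.arctan2(e[:,1],e[:,0]))%90)
```

```text
c [0.5765 0.1162 0.05  ] [0.0703 0.0774 0.0703 0.0709] [83.1587 83.146  77.8478 83.3885]
```

Request:
{"name": "drive_tool", "arguments": {
  "series": [
    [0.05, [0.0005, 0, 0.006], [0, 0, 0]],
    [0.05, [0.0005, 0, 0.012], [0, 0, 0]],
    [0.05, [0.0005, 0, 0.018], [0, 0, 0]],
    [0.05, [0.0005, 0, 0.024], [0, 0, 0]],
    [0.05, [0.0005, 0, 0.024], [0, 0, 0]]
  ]
}}

```text
time: 9.15
tool_pos: [0.576, 0.1154, 0.1208]
ee_rot: [-3.141, 0.002, 0.423]
wrist_force: [0.6, -0.4, -6.1]
width: 0.0577
finger_force: 30.0
```

Request:
{"name": "drive_tool", "arguments": {
  "series": [
    [0.05, [0, 0, 0.008], [0, 0, 0]],
    [0.05, [0, 0, 0.018], [0, 0, 0]],
    [0.05, [0, 0, 0.028], [0, 0, 0]],
    [0.05, [0, 0, 0.034], [0, 0, 0]],
    [0.05, [0, 0, 0.034], [0, 0, 0]]
  ]
}}

```text
time: 9.78
tool_pos: [0.576, 0.1153, 0.0868]
ee_rot: [-3.141, 0.002, 0.423]
wrist_force: [0.4, -0.1, -6.3]
width: 0.0575
finger_force: 30.0
```

Request:
{"name": "drive_tool", "arguments": {
  "series": [
    [0.05, [0, 0, 0.0015], [0, 0, 0]],
    [0.05, [0, 0, 0.003], [0, 0, 0]],
    [0.05, [0, 0, 0.0045], [0, 0, 0]],
    [0.05, [0, 0, 0.0045], [0, 0, 0]],
    [0.05, [0, 0, 0.0045], [0, 0, 0]]
  ]
}}

```text
time: 10.4
tool_pos: [0.5771, 0.1154, 0.0842]
ee_rot: [3.141, -0.001, 0.423]
wrist_force: [0.2, 0.4, -1.0]
width: 0.0577
finger_force: 30.0
```

The jar is home, bearing on the floor at z=0.084 as expected. Now I unscrew in steps.

Request:
{"name": "drive_tool", "arguments": {
  "series": [
    [0.05, [0, 0, 0], [0, 0, -0.07]],
    [0.05, [0, 0, 0], [0, 0, -0.14]],
    [0.05, [0, 0, 0], [0, 0, -0.21]],
    [0.05, [0, 0, 0], [0, 0, -0.28]],
    [0.05, [0, 0, 0], [0, 0, -0.35]]
  ]
}}

```text
time: 11.02
tool_pos: [0.5778, 0.1149, 0.0846]
ee_rot: [3.139, -0.002, 0.773]
wrist_force: [1.9, -1.2, -0.4]
width: 0.0575
finger_force: 30.0
```

Run:
```python
from h import *
o=robot.get_obs(); print({k:np.round(o[k],3) for k in("tool_pos","ee_rot","wrist_force","wrist_torque","joint_positions")})
```

```text
{'tool_pos': array([0.578, 0.115, 0.085]), 'ee_rot': array([ 3.139e+00, -2.000e-03,  7.730e-01]), 'wrist_force': array([ 1.864, -1.248, -0.38 ]), 'wrist_torque': array([-0.263, -0.045, -0.461]), 'joint_positions': array([ 1.010e-01,  2.200e-01,  1.449e+00, -1.000e-03,  1.470e+00,
        8.980e-01])}
```

Request:
{"name": "drive_tool", "arguments": {
  "series": [
    [0.05, [0, 0, 0], [0, 0, -0.07]],
    [0.05, [0, 0, 0], [0, 0, -0.14]],
    [0.05, [0, 0, 0], [0, 0, -0.21]],
    [0.05, [0, 0, 0], [0, 0, -0.28]],
    [0.05, [0, 0, 0], [0, 0, -0.35]]
  ]
}}

```text
time: 11.65
tool_pos: [0.5779, 0.1148, 0.085]
ee_rot: [3.138, -0.001, 1.123]
wrist_force: [0.6, -1.5, 0.3]
width: 0.0575
finger_force: 30.0
```

Run:
```python
from h import *
o=robot.get_obs(); print({k:np.round(o[k],3) for k in("tool_pos","ee_rot","wrist_force","wrist_torque")})
t=imaging.snapshot("top"); s=imaging.snapshot("side")
cv2.imwrite("pics/u1.png",np.hstack([cv2.resize(t[160:260,170:270],(400,400),interpolation=2),cv2.resize(s[240:370,220:350],(400,400),interpolation=2)])[:,:,::-1])
```

```text
{'tool_pos': array([0.578, 0.115, 0.085]), 'ee_rot': array([ 3.138e+00, -1.000e-03,  1.123e+00]), 'wrist_force': array([ 0.643, -1.461,  0.342]), 'wrist_torque': array([-0.268,  0.029, -0.438])}
```

View pics/u1.png

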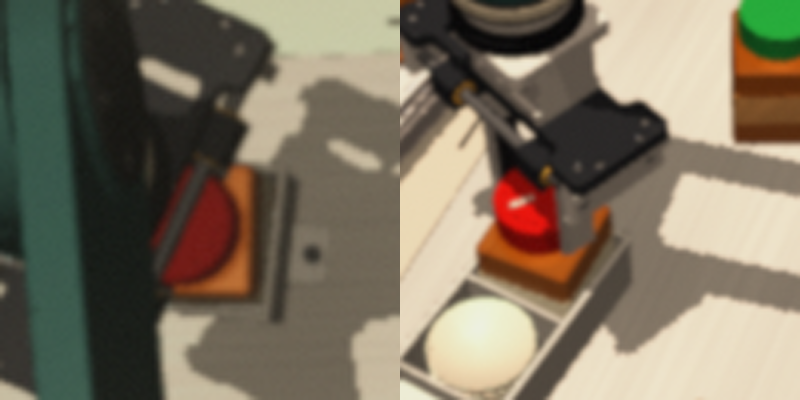

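The jar sits low in the well, and the lid has turned with the gripper (bar at side crop (522,203)). I continue towards release and watch the torque.

Request:
{"name": "drive_tool", "arguments": {
  "series": [
    [0.05, [0, 0, 0], [0, 0, -0.035]],
    [0.05, [0, 0, 0], [0, 0, -0.07]],
    [0.05, [0, 0, 0], [0, 0, -0.105]],
    [0.05, [0, 0, 0], [0, 0, -0.14]],
    [0.05, [0, 0, 0], [0, 0, -0.175]]
  ]
}}

```text
time: 12.38
tool_pos: [0.5778, 0.1152, 0.0852]
ee_rot: [3.138, -0.001, 1.3]
wrist_force: [1.1, -2.4, 6.5]
width: 0.0581
finger_force: 30.0
```

```bash
cat > o.py <<'E'
from h import *
o=robot.get_obs(); print({k:np.round(o[k],4) for k in("time","tool_pos","ee_rot","wrist_force","wrist_torque","width")})
E
python3 o.py
```

```text
{'time': np.float64(12.375), 'tool_pos': array([0.5778, 0.1152, 0.0852]), 'ee_rot': array([ 3.1381e+00, -6.0000e-04,  1.2997e+00]), 'wrist_force': array([ 1.0625, -2.4232,  6.5215]), 'wrist_torque': array([-0.4476, -0.0381, -0.1722]), 'width': np.float64(0.0581)}
```

Request:
{"name": "drive_tool", "arguments": {
  "series": [
    [0.05, [0, 0, 0], [0, 0, -0.02]],
    [0.05, [0, 0, 0], [0, 0, -0.04]],
    [0.05, [0, 0, 0], [0, 0, -0.06]],
    [0.05, [0, 0, 0], [0, 0, -0.06]]
  ]
}}

```text
time: 12.88
tool_pos: [0.5777, 0.1158, 0.0851]
ee_rot: [3.138, -0.001, 1.359]
wrist_force: [0.9, -1.1, 5.3]
width: 0.0575
finger_force: 30.0
```

```bash
python3 o.py
```

```text
{'time': np.float64(12.875), 'tool_pos': array([0.5777, 0.1158, 0.0851]), 'ee_rot': array([ 3.1385e+00, -1.1000e-03,  1.3595e+00]), 'wrist_force': array([ 0.8817, -1.1126,  5.287 ]), 'wrist_torque': array([-0.3364,  0.01  , -0.0248]), 'width': np.float64(0.0575)}
```

The torque fell to about 0 after about 52° and the lid is pushing up, so the threads have let go. I stop turning and lift straight up.

Request:
{"name": "drive_tool", "arguments": {
  "series": [
    [0.05, [0, 0, -0.002], [0, 0, 0]],
    [0.05, [0, 0, -0.004], [0, 0, 0]],
    [0.05, [0, 0, -0.006], [0, 0, 0]],
    [0.05, [0, 0, -0.008], [0, 0, 0]],
    [0.05, [0, 0, -0.008], [0, 0, 0]]
  ]
}}

```text
time: 13.5
tool_pos: [0.5767, 0.1155, 0.0917]
ee_rot: [3.141, -0.0, 1.358]
wrist_force: [1.3, -1.3, -1.3]
width: 0.0578
finger_force: 30.0
```

```bash
python3 o.py
```

```text
{'time': np.float64(13.5), 'tool_pos': array([0.5767, 0.1155, 0.0917]), 'ee_rot': array([ 3.1412, -0.    ,  1.358 ]), 'wrist_force': array([ 1.2614, -1.3073, -1.2562]), 'wrist_torque': array([-0.2328, -0.2214, -0.0478]), 'width': np.float64(0.0578)}
```

Only about 1 N of pull, so the jar is staying down.

Request:
{"name": "drive_tool", "arguments": {
  "series": [
    [0.05, [0, 0, -0.004], [0, 0, 0]],
    [0.05, [0, 0, -0.009], [0, 0, 0]],
    [0.05, [0, 0, -0.014], [0, 0, 0]],
    [0.05, [0, 0, -0.019], [0, 0, 0]],
    [0.05, [0, 0, -0.023], [0, 0, 0]]
  ]
}}

```text
time: 14.12
tool_pos: [0.5766, 0.1157, 0.115]
ee_rot: [3.141, -0.0, 1.358]
wrist_force: [-0.0, -0.2, 0.4]
width: 0.0573
finger_force: 30.0
```

Request:
{"name": "drive_tool", "arguments": {
  "series": [
    [0.05, [0, 0, -0.004], [0, 0, 0]],
    [0.05, [0, 0, -0.007], [0, 0, 0]],
    [0.05, [0, 0, -0.008], [0, 0, 0]],
    [0.05, [0, 0, -0.008], [0, 0, 0]],
    [0.05, [0, 0, -0.008], [0, 0, 0]]
  ]
}}

```text
time: 14.75
tool_pos: [0.5765, 0.1154, 0.1221]
ee_rot: [-3.141, 0.0, 1.358]
wrist_force: [-0.2, 0.5, -1.3]
width: 0.0578
finger_force: 30.0
```

Run:
```python
import o
from h import *
np.set_printoptions(precision=4,suppress=True)
s=imaging.snapshot("side"); cv2.imwrite("pics/end.png",s[:,:,::-1])
# amber shoulder and red lid rows in the side view
b=(225,220,320,360)
am=mask(s,(8,170,70),(16,255,255)); k=np.zeros_like(am); k[260:345,235:300]=am[260:345,235:300]
ys,xs=np.nonzero(k); i=[ys.argmax(),xs.argmin(),xs.argmax()]; print('amber',len(xs),[(xs[j],ys[j]) for j in i])
m=red("side",s,(235,255,300,335)); ys,xs=np.nonzero(m); print('red',len(xs),xs.min(),xs.max(),ys.min(),ys.max())
for n,z in(('home',.083),('lifted',.103)):
    a=np.radians(82.5); u=np.array([np.cos(a),np.sin(a)]); v=np.array([u[1],-u[0]])
    C=[np.r_[np.array([.5765,.1152])+.033*(x*u+y*v),z] for x,y in((1,1),(1,-1),(-1,-1),(-1,1))]
    print(n,proj("side",np.array(C)))
w=mask(s,(0,0,170),(180,110,255)); w[:, :240]=0; w[:,290:]=0; w[:260]=0; w[305:]=0
hull=cv2.fillConvexPoly(np.zeros_like(w),cv2.convexHull(np.argwhere(m>0)[:,::-1].astype(np.int32)),255)
ys,xs=np.nonzero(w&hull); print('bar',list(zip(xs,ys))[:40]); print('lid centre px',proj("side",[.5765,.1155,.151]))
```

```text
{'time': np.float64(14.75), 'tool_pos': array([0.5765, 0.1154, 0.1221]), 'ee_rot': array([-3.1412e+00,  2.0000e-04,  1.3578e+00]), 'wrist_force': array([-0.2266,  0.4751, -1.3206]), 'wrist_torque': array([-0.065 , -0.0675,  0.0066]), 'width': np.float64(0.0578)}
amber 803 [(np.int64(271), np.int64(336)), (np.int64(236), np.int64(262)), (np.int64(288), np.int64(309))]
red 401 250 273 282 308
home [[242.7305 318.1903]
 [271.2932 331.9302]
 [289.6273 307.8351]
 [261.757  295.0906]]
lifted [[241.5952 311.9168]
 [270.5486 325.7202]
 [289.1674 301.5273]
 [260.9247 288.7372]]
bar [(np.int64(260), np.int64(293)), (np.int64(259), np.int64(294)), (np.int64(256), np.int64(295)), (np.int64(257), np.int64(295)), (np.int64(258), np.int64(295)), (np.int64(256), np.int64(296)), (np.int64(257), np.int64(296))]
lid centre px [[263.5269 290.9426]]
```

The jar's shoulder corner at (288,309) matches the home prediction (290,308). I'll check the lid heading and then hand in.

Run:
```python
from h import *
p=cast("side",(257.6,295),.151)[0]; d=p[:2]-[.5765,.1155]; print(p,d,'lid yaw',np.degrees(np.arctan2(d[1],d[0])))
s=cv2.imread("pics/end.png")[:,:,::-1].copy(); m=red("side",s,(235,255,300,335)); c=cv2.findContours(m,0,1)[0]
print(proj("side",[[.5765-.029,.1155,.151],[.5765+.029,.1155,.151],[.5765,.1445,.127]]))
```

```text
[0.58237511 0.12831591 0.151     ] [0.00587511 0.01281591] lid yaw 65.3721791654639
[[277.63436419 295.44606247]
 [249.62002167 286.50358175]
 [257.65436883 310.33570495]]
```

```bash
python3 -c "
from bench import robot
print(robot.close_job())"
```

```text
the job is handed in; nothing more can be done
None
```

The job is handed in at about 15 s of the 42 s allowed. The jar is home in its well, and the lid is unscrewed and held level about 2 cm above the open mouth; the verdict was not shown to me.

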